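Lean the rinsed pasting board in the draining rack

TASK

The narrow white pasting board has been rinsed and is propped on the rim of the wash tray: stand it up to drain in the draining rack, in the free space between the grey board and the upside-down jar. Its foot goes on the rack's floor against the front lip and its upper end leans back square against the wire grid; keep hold of it until it stands like that, do not drop it in, then let go. Do not shift any of the other things.

Things in the scene. Friction and masses are not known exactly. Their poses are not given: they have to be found in the camera images.
- board: pasting board to move: flat, plywood with white laminate faces, 320 mm long (x), 60 wide (y), 12 thick (z), about 220 g, the same at both ends and faces. Origin at its centre, 66 mm above the bench at the start, with nothing under or beside it there. Its underside rests on the wash tray's near rim, about 95 mm beyond its centre; x points uphill, about 22 degrees above level
- board_end_a (a point): centre of the board's -x end face (the low end, lying on the bench at the start)
- board_end_b (a point): centre of the board's +x end face (the raised end at the start)
- rack: draining rack, fixed: stainless tray with an upright wire grid along its back. Origin on the tray's flat floor (9 mm above the bench) at the middle of the front lip's inner face; x points level from lip to grid, y along the lip, z up. The lip is 26 mm high, its rounded top bulging 2 mm inwards; the inside runs from y = -250 to 250 mm
- rack_grid (a point): point on the front of the rack's grid, 160 mm from the lip's inner face, midway along and half way up; the grid is upright, 320 mm high, wires every 36 mm. With its foot against the lip and its top against the grid, the pasting board stands about 62 degrees above level
- tray_rim (a point): top of the near rim, at the middle of its length, of the white plastic wash tray on which the board is propped, 96 mm above the bench; the fixed tray is 360 mm wide along this rim (its y) and reaches 270 mm beyond it (its x)
- pvc_board: grey PVC board, 250 x 120 x 8 mm, already leaning in the rack at one side of the free space (which side varies), foot at the lip, top at the grid. Origin at its centre, x up along its length, y along its 120 mm width; loose
- glass_jar: clear glass jar standing upside down on the rack's floor at the other side of the free space, 72 mm across, 95 mm high; origin on its axis at the floor; loose
- paste_jar: lidded glass jar standing on the bench, 74 mm across, 85 mm high; origin at its underside; loose
- squeeze_bottle: white plastic bottle on the bench, 48 mm across, 150 mm high; origin at its underside; loose
- weight: dark steel binder's weight, 110 x 55 mm, 53 mm high with its wooden handle; origin at its underside; loose
- paste_brush: paste brush lying on the bench, 220 mm long along its x, wooden handle; loose
- bone_folder: flat white bone folder lying on the bench, 170 x 22 x 5 mm; loose

How it is judged:
By the outcome, as a careful person would: the job done as asked, in the order asked, and still so for the second after the job is handed in, with the robot touching nothing.
It also fails if it takes over 51 s, if anything falls off the work surface, if the arm or the gripper's body presses on something with over 40 N, if the wrist force passes 120 N, or if a joint passes its speed limit or range.

ROBOT

A 7-joint arm with a two-finger parallel gripper is mounted at the origin on the work surface. World frame = base frame: x ahead of the robot, y to its left, z up, the work surface at z = 0. Lengths are in m, angles in rad, forces in N, time in s.
With the tool pointing down it reaches from about 0.4 to 0.85 m from the base axis. Payload 10.4 kg.
Tool frame: the origin (TCP) lies at the very end of the fingers, on their centre line; the grasp point (between the pads) lies 19 mm behind it; z points along the fingers, y is the line along which they close (so a half turn about z gives the same grasp; the last joint's range is limited). The gripper opens to 87 mm and grips with 3 to 60 N. Pads are 19 mm wide; open, the fingers measure 117 mm over their backs; the gripper's body (75 mm by 190 mm) begins 51 mm behind the grasp point.
Start: joints at [1.248, 0.332, -0.065, 1.46, 0.022, 1.35, -0.088], TCP at [0.185, -0.597, 0.223] pointing down, gripper open.
Joint ranges: [-2.6, 2.6], [-0.5, 2.12], [-1.47, 1.34], [0.16, 2.42], [-1.27, 4.41], [0.06, 2.06], [-2.6, 2.6]. Speed limits (rad/s): [2.22, 2.22, 2.79, 2.79, 3.14, 3.14, 3.14].

INTERFACE

Orientations are given as a unit quaternion [x, y, z, w].
In Python, from bench import * gives the robot as it stands.
- The arm moves only by the tool step_arm, never from a script. Its arguments are lists of equal length, an entry for each row: "delta_pos": the shift along the world's x, y, z in units of 25 mm (1.0 is 25 mm), a list of three; "turn": the turn about the world's z in units of 0.12 rad (1.0 is 0.12 rad). In form: {"delta_pos": [[tx, ty, tz], ...], "turn": [turn, ...]}. A call has 1 to 12 rows; each row shifts and turns the commanded pose from where the row before left it; what a row does not reach is not made up. A row lasts 1/10 s, in which the tool goes at most 50 mm and 8.59 degrees, less where a joint would pass 70% of its speed; a pose out of reach is approached as far as the arm can. A call with a number of a shift or a turn outside -1 to 1 is refused whole. A call with a gripper value outside its range is refused whole. "grip" is the closure, from 0 (fully open) to 1 (shut), set as the call begins (left out, the last holds). The fingers move at their own pace and stop on an object; "newtons" is the grip in N (left out, the last holds). Time passes only in rows, so rows that do not move let the fingers close. It gives the time, the measured TCP pose, the force, the opening and the grip force at its end, in the units of the state.
- read_state(): the state, without advancing time (a new reading comes with each control period).
- camera(name): name is "scene" or "side" or "wrist"; returns a dict with "image" (420x560x3 uint8, red, green, blue), "z_map" (420x560 float32, m along the optical axis (not along the pixel's ray), 0 where there is no reading), "mtx" (3x3 intrinsics, pixels), "view" (4x4, takes a point from world to camera coordinates). Camera axes: x right, y up, looking along -z (the intrinsics and any distortion apply to the point x, -y, -z); pixel columns grow to the right and rows downward; lengths in m; the calibration is good to about 2 mm. A picture is of the moment at which its call begins.
- close_job(): hands the job in; it is judged then, once.
The state is a dict: "time": time; "joint_positions": joint angles; "joint_vel": joint speeds; "joint_torque": joint torques, N m; "ee_pos": TCP position; "eef_rot": TCP orientation; "ft_force": force on the tool from outside, world axes, zero at the start; "torque": the same for the moment, N m; "width": finger opening in m; "grip_force": force on a finger pad.
Only numpy, scipy, OpenCV 4.12 (cv2) and the standard library are available. Lean on these libraries where they do the work, as an engineer would, in place of code of your own. Each camera call takes 0.05 s, during which the arm holds its last target. There are 200 camera calls.

## Working session

There is one attempt and no reset: what is moved stays moved. The work goes in short steps, Python scripts to look and compute and a tool call to move; the robot and the scene stay as the last step left them, time stands still between calls to the robot, and variables do not carry over. Pictures are saved under pics/ and viewed, at most 10 in all, crops included, and the job is handed in when it is done.

Besides the shell and the picture viewer there is one more tool, called after "Emit:" in YAML: its name, and indented under it one key for each argument. step_arm: Moves the arm, as the interface text tells. Shifts and turns lie within -1 to 1; 1 stands for 25 mm of shift or 0.12 rad of turn. Its arguments: {"type":"object","properties":{"delta_pos":{"type":"array"},"turn":{"type":"array"},"grip":{"type":"number"},"newtons":{"type":"number"}},"required":["delta_pos","turn"]}

```bash
mkdir -p pics; cat > h.py <<'E'
from bench import *
import numpy as np, cv2
def snap(name,fn=None):
    c=camera(name)
    np.savez(f'pics/{name}.npz',**c)
    if fn: cv2.imwrite('pics/'+fn,c['image'][:,:,::-1])
    return c
def pts(c):
    "world point per pixel from depth"
    K=c['mtx'];z=c['z_map'];v,u=np.mgrid[:z.shape[0],:z.shape[1]]
    p=np.stack([(u-K[0,2])/K[0,0]*z,-(v-K[1,2])/K[1,1]*z,-z,np.ones_like(z)],-1)
    return (p@np.linalg.inv(c['view']).T)[...,:3]
E
python3 - <<'E'
from h import *
a=snap('scene','s1.png');b=snap('side','d1.png')
for c in(a,b):print(c['mtx'],c['view'],(c['z_map']>0).mean())
s=read_state();print(s['ee_pos'],s['eef_rot'],s['time'])
E
```

```text
[[478.16734584   0.         279.42182829]
 [  0.         478.16734584 211.30819293]
 [  0.           0.           1.        ]] [[-0.75280258  0.65821698  0.00622019  0.35789152]
 [-0.43027488 -0.49921262  0.75209726  0.09343099]
 [ 0.49814838  0.56350437  0.65902278 -1.5602523 ]
 [ 0.          0.          0.          1.        ]] 0.9949744897959184
[[399.10716225   0.         282.38032075]
 [  0.         399.10716225 214.735196  ]
 [  0.           0.           1.        ]] [[-0.77940264 -0.62650148  0.00523527  0.35484785]
 [ 0.4120066  -0.50622817  0.75761706 -0.3030158 ]
 [-0.47199797  0.5926457   0.65267832 -0.83636901]
 [ 0.          0.          0.          1.        ]] 0.9960459183673469
[ 0.18445326 -0.59679307  0.22182603] [ 9.88784985e-01  1.49344694e-01 -1.43811452e-04 -6.29225819e-04] 0.1
```

View pics/s1.png

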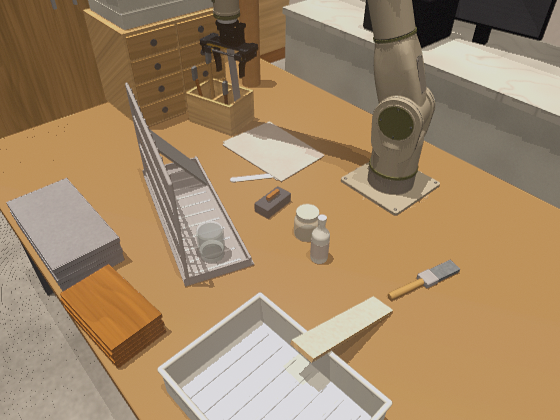

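View pics/d1.png

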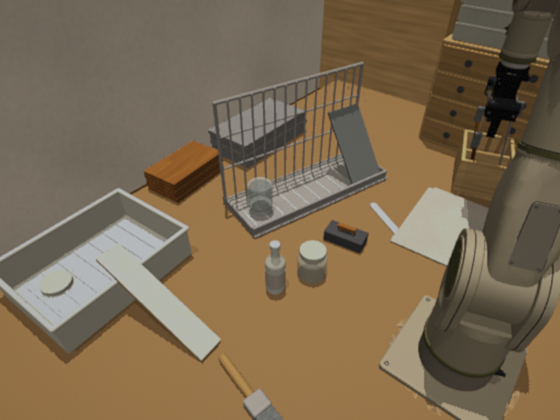

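The pictures show the white board from about (388,305) low to (300,345) high in the scene view. It is (207,345) to (110,255) in the side view. The rack is at scene (130-250, 90-280), with the grey board at its far end and the jar at scene (211,240).

```bash
cat > m.py <<'E'
from h import *
def planepatch(c,u,v,tol=.004,r=4,colr=None):
    P=pts(c);q=P[v-r:v+r+1,u-r:u+r+1].reshape(-1,3)
    for it in range(3):
        m=q.mean(0);n=np.linalg.svd(q-m,full_matrices=False)[2][2];n*=np.sign(n[2])
        M=((abs((P-m)@n)<tol)&(c['z_map']>0)).astype(np.uint8)
        L=cv2.connectedComponents(M,connectivity=4)[1];M=L==L[v,u]
        q=P[M]
    ax=np.cross([0,0,1],n);ax/=np.linalg.norm(ax);up=np.cross(n,ax)
    ab=np.stack([(q-m)@up,(q-m)@ax],1).astype(np.float32)
    (cu,ca),wh,ang=cv2.minAreaRect(ab)
    bx=cv2.boxPoints(((cu,ca),wh,ang))
    print('n',n.round(3),'slope',np.degrees(np.arccos(n[2])).round(1),'N',len(q),'wh',np.round(wh,3))
    print('centre',(m+cu*up+ca*ax).round(4),'corners',[ (m+b[0]*up+b[1]*ax).round(3).tolist() for b in bx])
if __name__=='__main__':
    a,b=[dict(np.load(f'pics/{n}.npz')) for n in('scene','side')]
    print('board');planepatch(a,345,328);planepatch(b,160,300)
    print('pvc');planepatch(b,352,150)
    A,B=pts(a),pts(b)
    for n,c,l in(('scene',A,[(128,88),(150,195),(185,275),(248,262),(200,160),(211,228)]),('side',B,[(220,105),(366,70),(228,205),(246,230),(386,182),(260,183)])):
        for u,v in l: print(n,u,v,c[v,u].round(3))
E
python3 m.py
```

```text
board
n [-0.112 -0.89   0.442] slope 63.8 N 1466 wh [1.675 0.231]
centre [ 0.0986  0.3273 -0.0346] corners [[-0.709, 0.306, -0.282], [-0.741, 0.411, -0.079], [0.906, 0.349, 0.213], [0.939, 0.244, 0.01]]
n [-0.373 -0.019  0.928] slope 21.9 N 4057 wh [0.062 0.32 ]
centre [0.5509 0.3133 0.0725] corners [[0.401, 0.336, 0.013], [0.697, 0.353, 0.132], [0.701, 0.291, 0.132], [0.404, 0.274, 0.013]]
pvc
n [-0.751  0.234  0.617] slope 51.9 N 2177 wh [0.125 0.235]
centre [ 0.5214 -0.4492  0.1201] corners [[0.47, -0.368, 0.027], [0.609, -0.411, 0.213], [0.572, -0.53, 0.213], [0.433, -0.488, 0.028]]
scene 128 88 [ 0.593 -0.511  0.333]
scene 150 195 [ 0.621 -0.453 -0.001]
scene 185 275 [ 0.736 -0.063  0.042]
scene 248 262 [ 0.576 -0.012  0.019]
scene 200 160 [ 0.394 -0.51  -0.001]
scene 211 228 [ 0.621 -0.105  0.104]
side 220 105 [ 1.857 -1.094 -0.391]
side 366 70 [ 1.433 -2.26  -0.399]
side 228 205 [ 0.707 -0.054  0.018]
side 246 230 [ 0.604 -0.02   0.001]
side 386 182 [ 0.403 -0.475  0.005]
side 260 183 [ 0.625 -0.109  0.106]
```

```bash
cat > r.py <<'E'
from h import *
a,b=[dict(np.load(f'pics/{n}.npz')) for n in('scene','side')]
th=np.radians(-17.3);X=np.array([np.cos(th),np.sin(th),0]);Y=np.array([-np.sin(th),np.cos(th),0])
for n,c in(('scene',a),('side',b)):
    P=pts(c).reshape(-1,3);im=c['image'].reshape(-1,3).astype(int)
    x,y,z=P@X,P@Y,P[:,2]
    R=(c['z_map'].ravel()>0)&(x>.4)&(x<.9)&(y>-.45)&(y<.3)
    grey=(im.max(1)-im.min(1))<40
    # lip top & inner: low points
    lip=R&grey&(z>.030)&(z<.039)&(x<.62)
    g=R&(z>.13)&(z<.31)&(x>.65)&(x<.8)&grey
    for nm,m in(('lip',lip),('grid',g)):
        if m.sum()<20: print(n,nm,m.sum());continue
        print(n,nm,m.sum(),'x pct',np.percentile(x[m],[5,20,50,80,95]).round(4),'y',np.percentile(y[m],[1,50,99]).round(3))
        for lo in np.arange(-.3,.3,.1):
            k=m&(y>lo)&(y<lo+.1)
            if k.sum()>15: print('   y',lo.round(2),k.sum(),np.percentile(x[k],[10,50,90]).round(4))
    j=R&(z>.09)&(z<.115)&(x>.5)&(x<.68)&(y>0)&(y<.2)
    print(n,'jar',j.sum(),x[j].min().round(3),x[j].max().round(3),y[j].min().round(3),y[j].max().round(3))
    f=R&(z>.004)&(z<.016)&(x>.6)&(x<.68);print('floor z',np.median(z[f]))
    pv=R&(z>.03)&(z<.2)&(x>.57)&(x<.72)&(y<-.1)
    h=np.histogram(y[R&(z>.19)&(z<.33)&(x>.6)&(x<.8)],np.arange(-.45,.31,.03));print(h[0])
    print('zmax grid',z[g|(R&(x>.68)&(x<.76)&(z<.5))].max())
E
python3 r.py
```

```text
scene lip 522 x pct [0.4104 0.4297 0.5473 0.5511 0.5715] y [-0.334 -0.029  0.161]
   y -0.3 69 [0.5464 0.5511 0.5685]
   y -0.2 47 [0.5452 0.5483 0.5509]
   y -0.1 228 [0.4093 0.4328 0.5492]
   y 0.0 73 [0.4335 0.548  0.5512]
   y 0.1 76 [0.5465 0.5509 0.6105]
scene grid 1604 x pct [0.6631 0.7124 0.7148 0.7185 0.7206] y [-0.343 -0.092  0.163]
   y -0.3 332 [0.6575 0.7121 0.7176]
   y -0.2 205 [0.7124 0.7147 0.7189]
   y -0.1 257 [0.712  0.7145 0.7187]
   y 0.0 277 [0.7121 0.7149 0.7192]
   y 0.1 290 [0.7139 0.718  0.7217]
scene jar 479 0.595 0.665 0.052 0.125
floor z 0.008697951733063147
[  0   0   0 105  36  34  17  42  39  41  50  41  29  52  54  57  63  43
  26  12 228   0   0   0   0]
zmax grid 0.3362493356209204
side lip 736 x pct [0.4113 0.4421 0.5452 0.5626 0.5936] y [-0.343 -0.035  0.159]
   y -0.3 149 [0.5436 0.5617 0.5682]
   y -0.2 70 [0.5425 0.5455 0.5482]
   y -0.1 238 [0.4083 0.4339 0.5467]
   y 0.0 111 [0.5422 0.5449 0.5949]
   y 0.1 101 [0.5434 0.5481 0.6101]
side grid 2848 x pct [0.6585 0.6849 0.7103 0.7137 0.7166] y [-0.343 -0.134  0.16 ]
   y -0.3 895 [0.6572 0.6862 0.7123]
   y -0.2 269 [0.7092 0.7122 0.7159]
   y -0.1 430 [0.7085 0.7113 0.7156]
   y 0.0 466 [0.7083 0.7112 0.7153]
   y 0.1 407 [0.709  0.7129 0.7163]
side jar 390 0.593 0.661 0.052 0.121
floor z 0.010835231013035074
[  0   0   0 139 160 157 104 160 113 108 111 112  45 100 115 124 123 129
  45 116 189   0   0   0   0]
zmax grid 0.337117619707119
```

Emit:
step_arm:
  delta_pos:
    - [0.45,0.9,0.1]
    - [0.45,0.9,0.1]
    - [0.45,0.9,0.1]
    - [0.45,0.9,0.1]
    - [0.45,0.9,0.1]
    - [0.45,0.9,0.1]
    - [0.45,0.9,0.1]
    - [0.45,0.9,0.1]
    - [0.45,0.9,0.1]
    - [0.45,0.9,0.1]
    - [0.45,0.9,0.1]
    - [0.45,0.9,0.1]
  turn: [0.08,0.08,0.08,0.08,0.08,0.08,0.08,0.08,0.08,0.08,0.08,0.08]
  grip: 0
  newtons: 20

```text
time: 1.3
ee_pos: [0.3198, -0.326, 0.2524]
eef_rot: [0.979, 0.206, -0.0, -0.0]
ft_force: [-0.2, 0.4, 0.2]
width: 0.0867
grip_force: 0.0
```

Emit:
step_arm:
  delta_pos:
    - [0.45,0.9,0]
    - [0.45,0.9,0]
    - [0.45,0.9,0]
    - [0.45,0.9,0]
    - [0.45,0.9,0]
    - [0.45,0.9,0]
    - [0.45,0.9,0]
    - [0.45,0.9,0]
    - [0.45,0.9,0]
    - [0.45,0.9,0]
    - [0.45,0.9,0]
    - [0.45,0.9,0]
  turn: [0.08,0.08,0.08,0.08,0.08,0.08,0.08,0.08,0.08,0.08,0.08,0.08]

```text
time: 2.5
ee_pos: [0.4547, -0.0562, 0.2524]
eef_rot: [0.965, 0.262, -0.0, 0.0]
ft_force: [1.0, -0.1, -1.3]
width: 0.0872
grip_force: 0.0
```

Emit:
step_arm:
  delta_pos:
    - [0.45,0.9,0]
    - [0.45,0.9,0]
    - [0.45,0.9,0]
    - [0.45,0.9,0]
    - [0.45,0.9,0]
    - [0.45,0.9,0]
    - [0.45,0.9,0]
    - [0.45,0.9,0]
    - [0.45,0.9,0]
    - [0.45,0.9,0]
    - [0.45,0.9,0]
    - [0.45,0.9,0]
  turn: [0.08,0.08,0.08,0.08,0.08,0.08,0.08,0.08,0.08,0.08,0.08,0.08]

```text
time: 3.7
ee_pos: [0.5899, 0.2135, 0.252]
eef_rot: [0.948, 0.317, -0.0, 0.0]
ft_force: [-0.6, 0.3, 0.9]
width: 0.0873
grip_force: 0.0
```

Emit:
step_arm:
  delta_pos:
    - [0.2,0.42,-0.3]
    - [0.2,0.42,-0.3]
    - [0.2,0.42,-0.3]
    - [0.2,0.42,-0.3]
    - [0.2,0.42,-0.3]
    - [0.2,0.42,-0.3]
    - [0.2,0.42,-0.3]
    - [0.2,0.42,-0.3]
    - [0.2,0.42,-0.3]
    - [0.13,0.42,-0.3]
  turn: [-0.49,-0.49,-0.49,-0.49,-0.49,-0.49,-0.49,-0.49,-0.49,-0.49]

```text
time: 4.7
ee_pos: [0.638, 0.318, 0.1766]
eef_rot: [1.0, 0.027, -0.0, 0.0]
ft_force: [0.5, -0.5, -0.4]
width: 0.0869
grip_force: 0.0
```

```bash
cat > w.py <<'E'
from m import *
import sys
s=read_state();print(s['ee_pos'],s['eef_rot'],s['ft_force'])
w=snap('wrist',sys.argv[1]);b=snap('side',sys.argv[2])
planepatch(b,160,300)
E
python3 w.py w1.png d2.png
```

```text
[0.63798975 0.31799611 0.17655456] [ 9.99625385e-01  2.73646322e-02 -4.10613146e-04  3.13181148e-04] [ 0.53799043 -0.53088489 -0.3697717 ]
n [-0.374 -0.019  0.927] slope 22.0 N 4010 wh [0.062 0.32 ]
centre [0.5505 0.3134 0.0723] corners [[0.401, 0.335, 0.012], [0.697, 0.353, 0.132], [0.7, 0.292, 0.132], [0.404, 0.274, 0.013]]
```

View pics/w1.png

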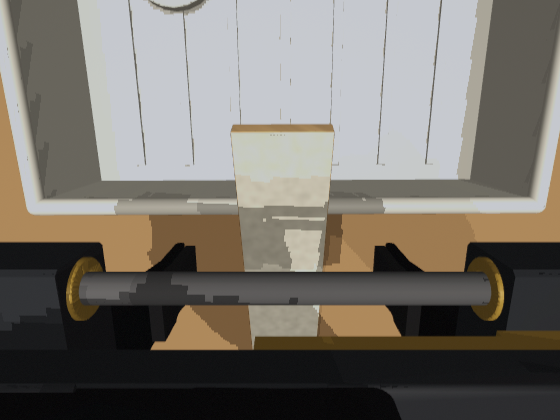

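The board runs down the middle between the open fingers: its raised end is at row 128, columns 232-333, and the tray's rim at row 205. I'll check the rim and end from this near view.

```bash
python3 - <<'E'
from m import *
w=dict(np.load('pics/wrist.npz'));P=pts(w)
for u in(100,150,210,350,420):
    col=P[195:218,u];k=col[:,2]>col[:,2].max()-.002;print(u,col[k].mean(0).round(4),col[k,0].min().round(4),col[k,0].max().round(4))
planepatch(w,280,160,tol=.003)
E
```

```text
100 [0.6378 0.449  0.0961] 0.6334 0.642
150 [0.6393 0.4135 0.0968] 0.636 0.6421
210 [0.6421 0.3714 0.0961] 0.6382 0.6457
350 [0.6477 0.2727 0.0964] 0.6439 0.6514
420 [0.6513 0.2234 0.0963] 0.6474 0.6547
n [-0.372 -0.023  0.928] slope 21.9 N 12942 wh [0.115 0.06 ]
centre [0.646  0.3201 0.1105] corners [[0.595, 0.287, 0.089], [0.591, 0.347, 0.089], [0.697, 0.353, 0.132], [0.701, 0.293, 0.132]]
```

Emit:
step_arm:
  delta_pos:
    - [-0.04,0.02,-0.6]
    - [0,0,-0.6]
    - [0,0,-0.6]
    - [0,0,-0.5]
    - [0,0,-0.4]
    - [0,0,-0.3]
    - [0,0,-0.16]
    - [0,0,0]
    - [0,0,0]
  turn: [0,0,0,0,0,0,0,0,0]

```text
time: 5.7
ee_pos: [0.6371, 0.3186, 0.0991]
eef_rot: [1.0, 0.029, 0.0, -0.0]
ft_force: [-0.1, -0.1, 1.0]
width: 0.0869
grip_force: 0.0
```

Emit:
step_arm:
  delta_pos:
    - [0,0,0]
    - [0,0,0]
    - [0,0,0]
    - [0,0,0]
    - [0,0,0]
    - [0,0,0]
  turn: [0,0,0,0,0,0]
  grip: 1
  newtons: 20

```text
time: 6.3
ee_pos: [0.6369, 0.3185, 0.0987]
eef_rot: [1.0, 0.029, 0.0, -0.0]
ft_force: [-1.6, 0.3, 1.3]
width: 0.0594
grip_force: 20.0
```

Emit:
step_arm:
  delta_pos:
    - [0,0,0]
    - [0,0,0]
    - [0,0,-0.07]
    - [0,0,0]
    - [0,0,0]
  turn: [0,0,0,0,0]
  grip: 0.2

```text
time: 6.8
ee_pos: [0.6368, 0.3183, 0.0967]
eef_rot: [1.0, 0.029, -0.0, 0.0]
ft_force: [0.2, 0.5, 0.5]
width: 0.0695
grip_force: 0.0
```

Emit:
step_arm:
  delta_pos:
    - [0,0,0]
    - [0,0,0]
    - [0,0,0]
    - [0,0,0]
  turn: [0,0,0,0]
  grip: 1
  newtons: 20

```text
time: 7.2
ee_pos: [0.6368, 0.3184, 0.0968]
eef_rot: [1.0, 0.029, -0.0, 0.0]
ft_force: [-0.4, 0.2, 0.0]
width: 0.0598
grip_force: 20.0
```

Emit:
step_arm:
  delta_pos:
    - [0,0,0.2]
    - [0,0,0.4]
    - [0,0,0.4]
    - [-0.1,0,0.4]
    - [-0.1,0,0.4]
    - [-0.1,0,0.4]
    - [-0.1,0,0.4]
    - [-0.1,0,0.4]
    - [0,0,0]
  turn: [0,0,0,0,0,0,0,0,0]

```text
time: 8.1
ee_pos: [0.6245, 0.319, 0.1739]
eef_rot: [1.0, 0.029, 0.001, -0.001]
ft_force: [-1.1, 0.8, -2.7]
width: 0.0599
grip_force: 20.0
```

```bash
python3 -c "
from h import *
b=snap('side','d3.png')"
```

```text
(no output)
```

View pics/d3.png

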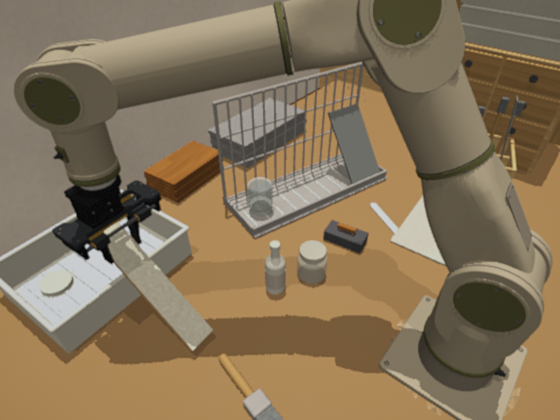

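The gripper holds the board's upper end, with its low end at about (200,335). Next I'll raise it and measure the slope.

Emit:
step_arm:
  delta_pos:
    - [-0.1,0,0.6]
    - [-0.1,0,0.7]
    - [-0.1,0,0.7]
    - [-0.1,0,0.7]
    - [-0.1,0,0.7]
    - [-0.1,0,0.7]
    - [-0.1,0,0.7]
    - [-0.1,0,0.7]
    - [-0.1,0,0.7]
    - [-0.1,0,0.7]
    - [-0.1,0,0.5]
    - [0,0,0]
  turn: [0,0,0,0,0,0,0,0,0,0,0,0]

```text
time: 9.35
ee_pos: [0.5967, 0.3191, 0.3597]
eef_rot: [1.0, 0.029, 0.002, -0.001]
ft_force: [-0.2, 0.2, -1.2]
width: 0.0598
grip_force: 20.0
```

```bash
cat > hang.py <<'E'
# slope of the held board from cloud points near the tool's x-z plane
from h import *
import sys
cam=sys.argv[1];c=snap(cam,sys.argv[2] if len(sys.argv)>2 else None);s=read_state();p=np.array(s['ee_pos']);q=s['eef_rot']
h=2*np.arctan2(q[1],q[0]);X=np.array([np.cos(h),np.sin(h),0]);Y=np.array([-np.sin(h),np.cos(h),0])
D=(pts(c)-p).reshape(-1,3);r=np.stack([D@X,D@Y,D[:,2]],1)
m=(c['z_map'].ravel()>0)&(abs(r[:,1])<.024)&(r[:,0]<.0)&(r[:,0]>-.3)&(r[:,2]<-.02)&(r[:,2]+p[2]>.05)
R=r[m]
l=cv2.fitLine(R[:,[0,2]].astype(np.float32),cv2.DIST_HUBER,0,.002,.001).ravel()
e=(R[:,[0,2]]-l[2:])@np.array([-l[1],l[0]]);k=abs(e)<.006
a=R[k];print('N',len(R),k.sum(),'slope',np.degrees(np.arctan2(l[1],l[0]))%180,'low end rel TCP (x,z)',a[a[:,2].argmin()].round(4),'face x at z=+3mm',(l[2]+(.003-l[3])*l[0]/l[1]).round(4))
print('tcp',p.round(4),'heading',np.degrees(h).round(2),'t',s['time'],'F',np.round(s['ft_force'],1),'yslopes',np.polyfit(a[:,2],a[:,1],1).round(3))
E
python3 hang.py side d4.png
```

```text
N 3070 3070 slope 44.981415 low end rel TCP (x,z) [-0.1777  0.0158 -0.1691] face x at z=+3mm -0.0089
tcp [0.5968 0.3188 0.358 ] heading 3.31 t 9.4 F [ 0.4 -0.2 -2.2] yslopes [-0.002  0.   ]
```

Emit:
step_arm:
  delta_pos:
    - [0,0,0.5]
    - [0,0,0.5]
    - [0,0,0.5]
    - [0,0,0.5]
    - [0,0,0.3]
    - [0,0,0]
  turn: [-0.3,-0.5,-0.5,-0.5,-0.5,-0.3]
  newtons: 11.5

```text
time: 10.0
ee_pos: [0.5969, 0.3185, 0.4144]
eef_rot: [0.992, -0.128, -0.0, -0.0]
ft_force: [0.5, -0.0, -2.0]
width: 0.0597
grip_force: 11.5
```

```bash
python3 hang.py side
```

```text
N 3199 3199 slope 76.074 low end rel TCP (x,z) [-0.058  -0.0163 -0.2402] face x at z=+3mm -0.0006
tcp [0.5969 0.3184 0.4137] heading -14.8 t 10.05 F [-0.3  0.8 -2.2] yslopes [0.001 0.   ]
```

Emit:
step_arm:
  delta_pos:
    - [-0.035,-0.2,0.1]
    - [-0.035,-0.4,0.1]
    - [-0.035,-0.6,0.1]
    - [-0.035,-0.7,0.1]
    - [-0.035,-0.7,0.1]
    - [-0.035,-0.7,0.1]
    - [-0.035,-0.7,0.1]
    - [-0.035,-0.7,0.1]
    - [-0.035,-0.7,0.1]
    - [-0.035,-0.7,0.1]
    - [-0.035,-0.7,0]
    - [-0.035,-0.7,0]
  turn: [-0.03,-0.03,-0.03,-0.03,-0.03,-0.03,-0.03,-0.03,-0.03,-0.03,-0.03,-0.03]
  newtons: 20

```text
time: 11.25
ee_pos: [0.5861, 0.1286, 0.4398]
eef_rot: [0.989, -0.149, 0.0, 0.0]
ft_force: [0.2, 0.6, -2.6]
width: 0.0598
grip_force: 20.0
```

Emit:
step_arm:
  delta_pos:
    - [-0.035,-0.75,0]
    - [-0.035,-0.75,0]
    - [-0.035,-0.75,0]
    - [-0.035,-0.75,0]
    - [-0.035,-0.75,0]
    - [-0.035,-0.75,0]
    - [-0.035,-0.75,0]
    - [-0.035,-0.75,0]
    - [-0.035,-0.75,0]
    - [-0.035,-0.75,0]
    - [-0.035,-0.75,0]
    - [-0.035,-0.75,0]
  turn: [0,0,0,0,0,0,0,0,0,0,0,0]

```text
time: 12.45
ee_pos: [0.575, -0.0962, 0.4397]
eef_rot: [0.989, -0.149, 0.0, 0.0]
ft_force: [0.0, -0.2, -2.4]
width: 0.0598
grip_force: 20.0
```

Emit:
step_arm:
  delta_pos:
    - [0,-0.75,0]
    - [0,-0.75,0]
    - [0,-0.75,0]
    - [0,-0.7,0]
    - [0,-0.7,0]
    - [0,-0.7,0]
    - [0,-0.7,0]
    - [0,-0.6,0]
    - [0,-0.4,0]
    - [0,-0.3,0]
    - [0,-0.15,0]
    - [0,0,0]
  turn: [0,0,0,0,0,0,0,0,0,0,0,0]

```text
time: 13.65
ee_pos: [0.5759, -0.2567, 0.4392]
eef_rot: [0.989, -0.148, -0.0, -0.0]
ft_force: [0.5, -0.5, -2.0]
width: 0.0598
grip_force: 20.0
```

```bash
python3 hang.py side d5.png; python3 hang.py scene
```

```text
N 1312 1292 slope 75.98724 low end rel TCP (x,z) [-0.06    0.0116 -0.239 ] face x at z=+3mm -0.0005
tcp [ 0.576  -0.2562  0.4393] heading -17.03 t 13.7 F [ 0.7  0.4 -2.2] yslopes [-0.     0.001]
N 92 86 slope 76.02058 low end rel TCP (x,z) [-0.0479 -0.0105 -0.2392] face x at z=+3mm 0.0124
tcp [ 0.576  -0.2559  0.4394] heading -17.01 t 13.75 F [-0.6 -0.5 -1.8] yslopes [0.02  0.003]
```

View pics/d5.png

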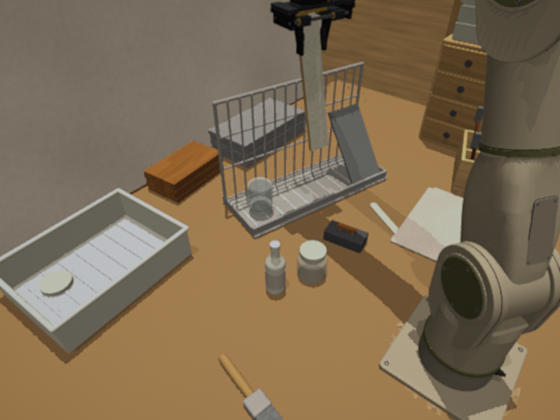

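The board hangs steep over the free space: its foot is at about (318,148), and the grey board and the jar are clear on both sides. Lowering.

Emit:
step_arm:
  delta_pos:
    - [0,0,-0.3]
    - [0,0,-0.6]
    - [0,0,-0.7]
    - [0,0,-0.8]
    - [0,0,-0.8]
    - [0,0,-0.8]
    - [0,0,-0.8]
    - [0,0,-0.8]
    - [0,0,-0.6]
    - [0,0,-0.5]
    - [0,0,-0.3]
    - [0,0,0]
  turn: [-0.04,0,0,0,0,0,0,0,0,0,0,0]

```text
time: 14.95
ee_pos: [0.5755, -0.2565, 0.2634]
eef_rot: [0.989, -0.151, -0.001, -0.0]
ft_force: [-0.1, -0.3, -2.5]
width: 0.0597
grip_force: 20.0
```

Emit:
step_arm:
  delta_pos:
    - [0,0,-0.1]
    - [0,0,-0.1]
    - [0,0,-0.08]
    - [0,0,0]
  turn: [0,0,0,0]

```text
time: 15.35
ee_pos: [0.5758, -0.2567, 0.2572]
eef_rot: [0.989, -0.151, -0.0, 0.0]
ft_force: [0.4, 0.1, -1.0]
width: 0.0598
grip_force: 20.0
```

```bash
python3 hang.py side d6.png
```

```text
N 896 874 slope 76.04232 low end rel TCP (x,z) [-0.053  -0.0202 -0.2073] face x at z=+3mm -0.0007
tcp [ 0.5759 -0.2567  0.2573] heading -17.34 t 15.4 F [ 0.9  0.6 -2.1] yslopes [-0.001  0.   ]
```

Emit:
step_arm:
  delta_pos:
    - [-0.23,0.07,0]
    - [-0.23,0.07,0]
    - [0,0,-0.08]
    - [0,0,-0.08]
    - [0,0,0]
  turn: [0,0,0,0,0]

```text
time: 15.9
ee_pos: [0.5642, -0.2532, 0.2529]
eef_rot: [0.989, -0.151, -0.0, 0.0]
ft_force: [1.0, -0.3, -2.5]
width: 0.0595
grip_force: 20.0
```

Emit:
step_arm:
  delta_pos:
    - [0,0,-0.06]
    - [0,0,-0.06]
    - [0,0,0]
  turn: [0,0,0]

```text
time: 16.2
ee_pos: [0.5656, -0.2535, 0.252]
eef_rot: [0.989, -0.151, 0.002, 0.0]
ft_force: [1.8, -0.3, 6.0]
width: 0.06
grip_force: 20.0
```

```bash
python3 hang.py side d7.png
```

```text
N 865 845 slope 75.409096 low end rel TCP (x,z) [-0.0508  0.0128 -0.2013] face x at z=+3mm 0.0
tcp [ 0.5656 -0.2534  0.252 ] heading -17.33 t 16.25 F [ 1.2 -0.6  5.8] yslopes [-0.004 -0.001]
```

Emit:
step_arm:
  delta_pos:
    - [0,0,0]
    - [0.15,-0.05,-0.045]
    - [0.15,-0.05,-0.045]
    - [0.15,-0.05,-0.05]
    - [0.15,-0.05,-0.05]
    - [0.15,-0.05,-0.055]
    - [0.15,-0.05,-0.055]
    - [0,0,0]
  turn: [0,0,0,0,0,0,0,0]
  newtons: 8

```text
time: 17.05
ee_pos: [0.5887, -0.261, 0.2446]
eef_rot: [0.989, -0.151, 0.002, 0.0]
ft_force: [2.6, -1.7, 7.3]
width: 0.0593
grip_force: 8.0
```

```bash
python3 hang.py side d8.png; python3 hang.py scene
```

```text
N 888 867 slope 69.694855 low end rel TCP (x,z) [-0.0704 -0.0167 -0.1945] face x at z=+3mm -0.0004
tcp [ 0.5886 -0.261   0.2446] heading -17.33 t 17.1 F [ 1.8 -0.9  6.5] yslopes [ 0. -0.]
N 54 48 slope 70.100685 low end rel TCP (x,z) [-0.0717  0.0158 -0.1933] face x at z=+3mm -0.0009
tcp [ 0.5885 -0.2609  0.2447] heading -17.33 t 17.15 F [ 2.3 -0.6  5.7] yslopes [-0.006  0.001]
```

View pics/d8.png

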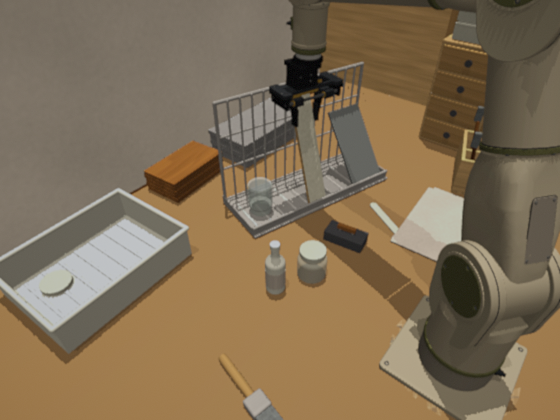

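The board's foot is inside the front lip at about (318,197), and its top is still clear of the grid with the neighbours untouched. I'll go on leaning it back.

Emit:
step_arm:
  delta_pos:
    - [0.15,-0.05,-0.06]
    - [0.15,-0.05,-0.065]
    - [0.15,-0.05,-0.07]
    - [0.15,-0.05,-0.075]
    - [0.15,-0.05,-0.08]
    - [0,0,0]
  turn: [0,0,0,0,0,0]

```text
time: 17.75
ee_pos: [0.6078, -0.2673, 0.2361]
eef_rot: [0.989, -0.151, 0.003, 0.0]
ft_force: [3.7, -1.0, 7.3]
width: 0.0596
grip_force: 8.0
```

```bash
cat >> hang.py <<'E'
T=np.radians(-17.3);x=p[0]*np.cos(T)+p[1]*np.sin(T);sl=l[1]/l[0]
fx=x+l[2]+(.0145-p[2]-l[3])/sl
top=(fx+.32*np.cos(np.arctan(sl))+.012*np.sin(np.arctan(sl)))
print('rack x: tcp',x.round(4),'foot gap to lip',(fx-.55).round(4),'back top edge to grid',(.71-top).round(4),'body back gap',(.71-x-.0375).round(4))
E
python3 hang.py side;python3 hang.py scene
```

```text
N 882 862 slope 64.796486 low end rel TCP (x,z) [-0.0896 -0.0058 -0.1859] face x at z=+3mm -0.0012
tcp [ 0.6077 -0.2672  0.2362] heading -17.33 t 17.8 F [ 2.7 -0.8  8. ] yslopes [0.001 0.   ]
rack x: tcp 0.6597 foot gap to lip 0.0027 back top edge to grid 0.0102 body back gap 0.0128
N 116 112 slope 65.13164 low end rel TCP (x,z) [-0.0876  0.0011 -0.1837] face x at z=+3mm -0.0011
tcp [ 0.6076 -0.2672  0.2362] heading -17.33 t 17.85 F [ 3.1 -1.1  7.1] yslopes [0.024 0.003]
rack x: tcp 0.6595 foot gap to lip 0.0042 back top edge to grid 0.0103 body back gap 0.013
```

Emit:
step_arm:
  delta_pos:
    - [0.08,-0.025,-0.042]
    - [0.08,-0.025,-0.042]
    - [0.08,-0.025,-0.045]
    - [0.08,-0.025,-0.045]
    - [0,0,0]
    - [0,0,0]
  turn: [0,0,0,0,0,0]

```text
time: 18.45
ee_pos: [0.6155, -0.2697, 0.232]
eef_rot: [0.989, -0.151, 0.003, 0.0]
ft_force: [3.5, -0.5, 8.4]
width: 0.0599
grip_force: 8.0
```

```bash
python3 hang.py side;python3 hang.py scene
```

```text
N 870 851 slope 63.164925 low end rel TCP (x,z) [-0.0952 -0.0192 -0.1815] face x at z=+3mm -0.0026
tcp [ 0.6155 -0.2697  0.2321] heading -17.33 t 18.5 F [ 3.2 -1.3  7.1] yslopes [-0.003 -0.   ]
rack x: tcp 0.6678 foot gap to lip 0.0037 back top edge to grid 0.0012 body back gap 0.0047
N 146 140 slope 63.036182 low end rel TCP (x,z) [-0.0954 -0.0169 -0.1816] face x at z=+3mm -0.0015
tcp [ 0.6155 -0.2697  0.2321] heading -17.33 t 18.55 F [ 3.4 -1.3  8.1] yslopes [0.026 0.004]
rack x: tcp 0.6678 foot gap to lip 0.0041 back top edge to grid 0.0001 body back gap 0.0047
```

Emit:
step_arm:
  delta_pos:
    - [0,0,0.05]
    - [0,0,0]
    - [-0.08,0.025,0]
    - [-0.08,0.025,0]
    - [0,0,0]
  turn: [0,0,0,0,0]
  newtons: 15

```text
time: 19.05
ee_pos: [0.6117, -0.2685, 0.2337]
eef_rot: [0.989, -0.151, 0.003, 0.001]
ft_force: [6.3, -1.1, 10.9]
width: 0.0594
grip_force: 15.0
```

```bash
python3 hang.py side;python3 hang.py scene
```

```text
N 881 863 slope 63.66691 low end rel TCP (x,z) [-0.0957 -0.0082 -0.1833] face x at z=+3mm -0.0019
tcp [ 0.6118 -0.2685  0.2337] heading -17.34 t 19.1 F [ 5.3 -1.4 10.9] yslopes [-0.004  0.   ]
rack x: tcp 0.664 foot gap to lip 0.0021 back top edge to grid 0.0052 body back gap 0.0085
N 130 128 slope 63.962204 low end rel TCP (x,z) [-0.0908 -0.0137 -0.1806] face x at z=+3mm -0.0013
tcp [ 0.6118 -0.2685  0.2337] heading -17.34 t 19.15 F [ 6.2 -1.6 10.9] yslopes [0.016 0.003]
rack x: tcp 0.664 foot gap to lip 0.0042 back top edge to grid 0.0046 body back gap 0.0085
```

Emit:
step_arm:
  delta_pos:
    - [0,0,0.08]
    - [0,0,0.06]
    - [0,0,0]
    - [0,0,0]
  turn: [0,0,0,0]

```text
time: 19.55
ee_pos: [0.6099, -0.2681, 0.2347]
eef_rot: [0.989, -0.151, 0.0, 0.0]
ft_force: [2.7, -0.9, 4.7]
width: 0.06
grip_force: 15.0
```

```bash
python3 hang.py side;python3 hang.py scene
```

```text
N 874 855 slope 63.766636 low end rel TCP (x,z) [-0.0931 -0.0161 -0.1843] face x at z=+3mm -0.0002
tcp [ 0.6099 -0.2682  0.2347] heading -17.34 t 19.6 F [ 2.9 -0.5  4.9] yslopes [-0.001 -0.   ]
rack x: tcp 0.6621 foot gap to lip 0.0019 back top edge to grid 0.0059 body back gap 0.0104
N 127 120 slope 64.362724 low end rel TCP (x,z) [-0.0906  0.0089 -0.184 ] face x at z=+3mm -0.0009
tcp [ 0.6099 -0.2681  0.2347] heading -17.33 t 19.65 F [3.3 0.6 4.7] yslopes [0.051 0.006]
rack x: tcp 0.6621 foot gap to lip 0.004 back top edge to grid 0.0067 body back gap 0.0104
```

Emit:
step_arm:
  delta_pos:
    - [0,0,0.08]
    - [0,0,0]
    - [-0.06,0.02,0]
    - [-0.06,0.02,0]
    - [0,0,0]
  turn: [0,0,0,0,0]

```text
time: 20.15
ee_pos: [0.6062, -0.2671, 0.2362]
eef_rot: [0.989, -0.151, -0.0, 0.0]
ft_force: [0.5, 0.2, -1.7]
width: 0.0599
grip_force: 15.0
```

```bash
python3 hang.py side d9.png;python3 hang.py scene
```

```text
N 899 882 slope 63.947163 low end rel TCP (x,z) [-0.091   0.0078 -0.1862] face x at z=+3mm -0.0011
tcp [ 0.6063 -0.2671  0.2363] heading -17.34 t 20.2 F [-0.3  0.6 -2.5] yslopes [0.001 0.   ]
rack x: tcp 0.6583 foot gap to lip -0.0027 back top edge to grid 0.0113 body back gap 0.0142
N 131 125 slope 64.21953 low end rel TCP (x,z) [-0.0922  0.0208 -0.1858] face x at z=+3mm -0.0012
tcp [ 0.6064 -0.2671  0.2363] heading -17.34 t 20.25 F [-0.  -0.9 -2.8] yslopes [0.021 0.003]
rack x: tcp 0.6584 foot gap to lip -0.0014 back top edge to grid 0.0114 body back gap 0.0141
```

Emit:
step_arm:
  delta_pos:
    - [-0.05,0.015,0]
    - [-0.05,0.015,0]
    - [0,0,0]
  turn: [0,0,0]

```text
time: 20.55
ee_pos: [0.604, -0.2663, 0.2366]
eef_rot: [0.989, -0.151, 0.0, 0.0]
ft_force: [0.9, -0.4, -2.7]
width: 0.0599
grip_force: 15.0
```

```bash
python3 hang.py side;python3 hang.py scene
```

```text
N 883 864 slope 64.80693 low end rel TCP (x,z) [-0.092   0.003  -0.1862] face x at z=+3mm -0.0017
tcp [ 0.604  -0.2664  0.2365] heading -17.34 t 20.6 F [ 0.9  0.3 -2. ] yslopes [0.003 0.   ]
rack x: tcp 0.6559 foot gap to lip -0.0016 back top edge to grid 0.0146 body back gap 0.0166
N 118 112 slope 64.798904 low end rel TCP (x,z) [-0.0876  0.0005 -0.182 ] face x at z=+3mm -0.0011
tcp [ 0.6041 -0.2664  0.2365] heading -17.34 t 20.65 F [ 0.  -0.2 -2.3] yslopes [0.045 0.006]
rack x: tcp 0.6559 foot gap to lip -0.001 back top edge to grid 0.0139 body back gap 0.0166
```

Emit:
step_arm:
  delta_pos:
    - [0,0,-0.06]
    - [0,0,-0.06]
    - [0,0,0]
    - [0.076,-0.024,-0.04]
    - [0.076,-0.024,-0.04]
    - [0.076,-0.024,-0.04]
    - [0.076,-0.024,-0.04]
    - [0,0,0]
  turn: [0,0,0,0,0,0,0,0]
  newtons: 6

```text
time: 21.45
ee_pos: [0.6133, -0.2691, 0.2311]
eef_rot: [0.989, -0.151, 0.002, 0.0]
ft_force: [3.7, 0.2, 6.5]
width: 0.0598
grip_force: 6.0
```

```bash
python3 hang.py side;python3 hang.py scene
```

```text
N 872 849 slope 62.306545 low end rel TCP (x,z) [-0.0979 -0.0189 -0.1811] face x at z=+3mm -0.0013
tcp [ 0.6132 -0.269   0.2312] heading -17.33 t 21.5 F [ 3.3 -1.2  5.9] yslopes [0.003 0.   ]
rack x: tcp 0.6654 foot gap to lip -0.0012 back top edge to grid 0.0018 body back gap 0.0071
N 144 140 slope 62.69933 low end rel TCP (x,z) [-0.0955 -0.0054 -0.1806] face x at z=+3mm -0.001
tcp [ 0.6131 -0.2691  0.2312] heading -17.34 t 21.55 F [ 3.8 -1.2  5.6] yslopes [0.034 0.005]
rack x: tcp 0.6654 foot gap to lip 0.001 back top edge to grid 0.0016 body back gap 0.0071
```

Emit:
step_arm:
  delta_pos:
    - [0.05,-0.015,-0.025]
    - [0.05,-0.015,-0.025]
    - [0,0,0]
  turn: [0,0,0]

```text
time: 21.85
ee_pos: [0.6149, -0.2697, 0.2299]
eef_rot: [0.989, -0.151, 0.001, 0.0]
ft_force: [-1.0, -0.0, 7.8]
width: 0.0597
grip_force: 6.0
```

```bash
python3 hang.py side d10.png;python3 hang.py scene s10.png
```

```text
N 873 851 slope 62.064137 low end rel TCP (x,z) [-0.0989  0.018  -0.1799] face x at z=+3mm -0.0018
tcp [ 0.6149 -0.2696  0.23  ] heading -17.33 t 21.9 F [0.1 0.5 6.6] yslopes [-0.002 -0.   ]
rack x: tcp 0.6673 foot gap to lip -0.0004 back top edge to grid -0.0001 body back gap 0.0052
N 154 148 slope 62.39575 low end rel TCP (x,z) [-0.0971  0.0143 -0.1792] face x at z=+3mm -0.0019
tcp [ 0.6149 -0.2696  0.23  ] heading -17.34 t 21.95 F [-0.6  0.4  7.9] yslopes [0.033 0.004]
rack x: tcp 0.6673 foot gap to lip 0.0011 back top edge to grid -0.0 body back gap 0.0052
```

Emit:
step_arm:
  delta_pos:
    - [0,0,0]
    - [0,0,0.04]
    - [0,0,0]
  turn: [0,0,0]
  newtons: 3

```text
time: 22.25
ee_pos: [0.6146, -0.2695, 0.2297]
eef_rot: [0.989, -0.151, 0.001, 0.0]
ft_force: [1.8, -0.4, 3.3]
width: 0.0601
grip_force: 3.0
```

Emit:
step_arm:
  delta_pos:
    - [0,0,0]
    - [0,0,0]
    - [0,0,0]
    - [0,0,0]
    - [0,0,0]
    - [0,0,0]
  turn: [0,0,0,0,0,0]
  grip: 0

```text
time: 22.85
ee_pos: [0.6142, -0.2695, 0.2291]
eef_rot: [0.989, -0.151, -0.0, 0.0]
ft_force: [-0.8, 0.0, -0.1]
width: 0.0862
grip_force: 0.0
```

```bash
python3 hang.py side d11.png;python3 hang.py scene s11.png
```

```text
N 874 856 slope 62.190323 low end rel TCP (x,z) [-0.0975 -0.0161 -0.1789] face x at z=+3mm -0.0022
tcp [ 0.6142 -0.2695  0.2292] heading -17.34 t 22.9 F [-0.   0.3  0.9] yslopes [-0.001  0.   ]
rack x: tcp 0.6665 foot gap to lip -0.0005 back top edge to grid 0.0006 body back gap 0.006
N 141 138 slope 62.46749 low end rel TCP (x,z) [-0.0964 -0.0234 -0.1769] face x at z=+3mm -0.002
tcp [ 0.6142 -0.2695  0.2292] heading -17.34 t 22.95 F [-0.  -0.8  0.3] yslopes [0.036 0.003]
rack x: tcp 0.6665 foot gap to lip 0.001 back top edge to grid 0.0004 body back gap 0.006
```

View pics/d11.png

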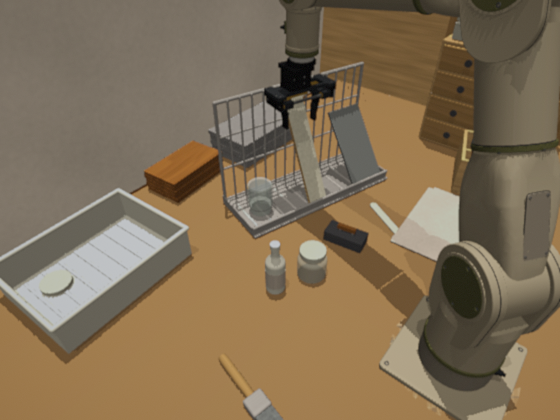

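Released: the board stands at 62°, with its foot at about (316,197) and its top against the grid at about (296,112). Withdrawing upward.

Emit:
step_arm:
  delta_pos:
    - [0,0,0.2]
    - [-0.03,0.01,0.4]
    - [-0.05,0.015,0.6]
    - [-0.05,0.015,0.8]
    - [-0.05,0.015,0.8]
    - [-0.05,0.015,0.8]
    - [-0.1,0.03,0.8]
    - [-0.3,0.1,0.8]
    - [-0.4,0.12,0.6]
    - [-0.4,0.12,0.3]
    - [-0.2,0.06,0]
    - [0,0,0]
  turn: [0,0,0,0,0,0,0,0,0,0,0,0]

```text
time: 24.15
ee_pos: [0.5726, -0.257, 0.3817]
eef_rot: [0.989, -0.151, -0.0, 0.0]
ft_force: [-1.1, -1.1, -0.1]
width: 0.0873
grip_force: 0.0
```

```bash
python3 - <<'E'
from m import *
b=snap('side','d12.png');snap('scene','s12.png');print(read_state()['ee_pos'])
planepatch(b,305,155);planepatch(b,352,150)
E
```

```text
[ 0.57310872 -0.25711585  0.38082579]
n [-0.846  0.264  0.463] slope 62.4 N 1864 wh [0.065 0.307]
centre [ 0.5776 -0.2583  0.1638] corners [[0.519, -0.207, 0.028], [0.655, -0.248, 0.3], [0.636, -0.31, 0.3], [0.5, -0.268, 0.028]]
n [-0.757  0.225  0.613] slope 52.2 N 2165 wh [0.235 0.126]
centre [ 0.5216 -0.4487  0.12  ] corners [[0.435, -0.487, 0.027], [0.471, -0.367, 0.028], [0.609, -0.411, 0.213], [0.572, -0.531, 0.212]]
```

View pics/s12.png

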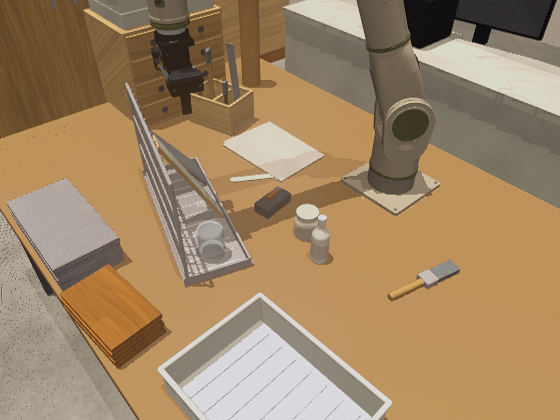

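The board leans square in the rack (62.4°, heading -17.3°), running from about (157,135) to (222,205). The gripper is clear of it and nothing else has moved, so I'm handing in.

```bash
python3 -c "
from bench import *
print(close_job())"
```

```text
the job is handed in; nothing more can be done
None
```

The pasting board now stands in the draining rack between the grey board and the upside-down jar, foot at the lip and leaning square on the grid at about 62°; I let go only once it was seated, the grey board measured unmoved and the other things looked undisturbed, and I handed the job in at about 24 s.

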